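# Park the salsa crock along the kerb and close the keeper

## Robot

A 7-joint arm with a two-finger parallel gripper is mounted at the origin on the work surface. World frame = base frame: x ahead of the robot, y to its left, z up, the work surface at z = 0. Lengths are in m, angles in rad, forces in N, time in s.
With the tool pointing down it reaches from about 0.4 to 0.85 m from the base axis. Payload 4.5 kg.
Tool frame: the origin (TCP) lies at the very end of the fingers, on their centre line; the grasp point (between the pads) lies ctrl.grip_point_offset behind it (ctrl.grip_point_offset is the distance from the TCP to the grasp point, in m); z points along the fingers, y is the line along which they close (so a half turn about z gives the same grasp; the last joint's range is limited). The gripper opens to 88 mm and grips with 3 to 60 N. Pads are 18 mm wide; open, the fingers measure 123 mm over their backs; the gripper's body (75 mm by 187 mm) begins 45 mm behind the grasp point.
Start: joints at [1.232, 0.689, -0.195, 1.565, 0.157, 0.902, -0.215], TCP at [0.228, -0.582, 0.239] pointing down, gripper open.
Joint ranges: [-3.01, 3.01], [-0.46, 2.08], [-1.47, 1.51], [0.13, 2.56], [-1, 4.14], [0.04, 2.09], [-2.66, 2.66]. Speed limits (rad/s): [2.57, 2.57, 3.14, 3.14, 3.14, 3.14, 3.14].

## Interface

Orientations are given as a unit quaternion [w, x, y, z].
In Python, from cell import monitor, capture, calibration, ctrl gives the robot as it stands.
- The arm moves only by the tool jog_arm, never from a script. Its argument "motion" is a list that holds one entry, the list of rows, each a list of 7 numbers: the shift along the tool's x, y, z in units of 50 mm (1.0 is 50 mm), then the turn, a rotation vector about the tool's x, y, z in units of 8 degrees (1.0 is 8 degrees), then the closure, from -1 (fully open) to 1 (shut). In form: [[[tx, ty, tz, rx, ry, rz, jaw], ...]]. A call has 1 to 12 rows; each row shifts and turns the commanded pose from where the row before left it, along the tool's axes as they then stand; what a row does not reach is not made up. A row lasts 1/8 s, in which the tool goes at most 62.5 mm and 10.7 degrees, less where a joint would pass 70% of its speed; a pose out of reach is approached as far as the arm can. A call is refused whole if a number of a shift passes 1 or a number of a turn 1, either way. A call with a gripper value outside its range is refused whole. The fingers move at their own pace and stop on an object; the grip force is fixed at half the most. Time passes only in rows, so rows that do not move let the fingers close. It gives the time, the measured TCP pose, the force, the opening and the grip force at its end, in the units of the state.
- monitor.get_obs(): the state, without advancing time (a new reading comes with each control period).
- capture(name): name is "scene" or "top" or "wrist"; returns (picture, depth): 480x640x3 uint8, blue, green, red; 480x640 float32, m along the optical axis (not along the pixel's ray), 0 where there is no reading.
- calibration(name): a dict with "fx", "fy", "cx", "cy" (pixels), "extrinsics" (4x4, takes a point from world to camera coordinates); the wrist camera has in their place "mount" (4x4, takes a point from camera to tool coordinates, whose origin is the TCP and whose axes are the flange's). Camera axes: x right, y down, z forward; pixel columns grow to the right and rows downward; lengths in m; the calibration is good to about 2 mm. A picture is of the moment at which its call begins: read the wrist's pose just before it. calibration takes no time and is no camera call.
- ctrl.finish_job(): hands the job in; it is judged then, once.
The state is a dict: "clock": time; "q": joint angles; "qd": joint speeds; "joint_efforts": joint torques, N m; "eef_pos": TCP position; "ee_rot": TCP orientation; "wrist_force": force on the tool from outside, world axes, zero at the start; "moment": the same for the moment, N m; "opening": finger opening in m; "gripper_force": force on a finger pad.
Only numpy, scipy, OpenCV 4.12 (cv2) and the standard library are available. Lean on these libraries where they do the work, as an engineer would, in place of code of your own. Each camera call takes 0.05 s, during which the arm holds its last target. There are 200 camera calls.

## Task

Slide the clay crock along the concrete kerb, keeping it against the kerb and never lifting it, until it presses the red sprung stop pad in by about two millimetres (8 to 11 N). Back off, then swing the wooden keeper arm in behind the crock until it bears firmly on it and holds it snug against both the stop and the kerb. Be gentle, for the clay chips if it is squeezed with more than about 15 N, and leave everything else where it is.

Things in the scene. Friction and masses are not known exactly. Their poses are not given: they have to be found in the camera images.
- kerb: Straight low concrete kerb (the wall), fixed: 60 mm thick (its x), 700 mm long (its y), 50 mm high. Origin at the centre of its underside; its x axis points away from the robot, its y axis runs along it in the direction in which the crock must travel. Its guiding face, towards the robot, is at its x = -30 mm.
- crock_center (a point): Centre (37.5 mm up) of the crock: upright glazed terracotta cylinder, 100 mm diameter, 66 mm high, flat smaller wooden lid to 75 mm, blue band; 0.45 to 0.8 kg, loose on the concrete; sliding it takes about 1 to 4 N. It starts 6 to 25 mm clear of the kerb; it touches the kerb when this centre is 80 mm to -x of the kerb's origin line. Push it low.
- crock: The same crock; origin at the centre of its underside.
- stop: Dark wooden stop housing, fixed, 70 (x) x 60 (y) x 58 mm high; origin under its centre, on the crock's lane (80 mm to -x of the kerb's origin line); axes parallel to the kerb's. On a bar to -y it bears a red sprung pad, 66 mm wide, z 5 to 51 mm. The pad's free face is 55 to 85 mm to -y of this origin: set anew every time, not measured, to be felt. It yields 5 N per mm for 8 mm and springs back.
- keeper (a joint): Angle (rad) of the keeper arm on its upright hinge, 0 to 2.2; grows as it swings in, anticlockwise from above. At 0.4 the arm points along the kerb's -y (beside the lane, open), at 1.97 along the kerb's +x (across the lane). Starts at 0 to 0.4. It takes 0.4 N m of friction to turn (4.5 N at 90 mm out) and stays where left. It meets the seated crock at about 1.6 to 2.1.
- post: Fixed post of the keeper arm (steel pin, 24 mm diameter, 64 mm high); origin on the hinge axis at the worktop, axes parallel to the kerb's. It carries the arm: a wooden bar 16 mm thick, from 12 to 115 mm out from the hinge axis, z 14 to 52 mm.
- keeper_hinge (a point): Point on the hinge axis (steel pin of 24 mm diameter, 64 mm high), 33 mm above the worktop: 80 mm to -x and 164 mm to -y of the stop's origin, in the stop's axes.
- keeper_tip (a point): Middle of the keeper arm's free end, 115 mm from the hinge axis, 33 mm above the worktop.
- bowl: Orange plastic bowl, 140 mm across, 55 mm high, past the stop; leave alone.
- squeezer: Aluminium lime squeezer, about 200 mm long, 41 mm high, on the robot's side; leave alone.
- tongs: Stainless tongs, 240 mm long, 12 mm high, on the robot's side; leave alone.
- rolling_pin: Short wooden rolling pin, 250 mm long, 44 mm thick, on the robot's side; it rolls; leave alone.
Not all that is in view belongs to the job. Leave any green, purple or turquoise look-alike of the stop alone.

How it is judged:
On the way, in this order (a step that is already met when the one before it is completed fails the run):
1. the crock, against the kerb, presses the sprung stop with more than 4.5 N, the keeper still off it (contact force between crock and stop above 4.5 N and x of crock_center in the frame of kerb above -0.088 m and contact force between crock and post below 0.1 N and value of joint keeper below 1 rad), for 0.2 s.
2. the keeper has been swung in and bears on the crock (contact force between crock and post above 0.5 N and value of joint keeper above 1.2 rad), for 0.2 s.
At the end, for the whole second after the job is handed in: The crock stands upright and still on the worktop, within 6 mm of the kerb, pressing the sprung stop pad with more than 1.5 N; the keeper arm is swung in (past 1.2 rad) and bears on the crock with more than 0.3 N; the robot touches neither (contact force between crock and stop above 1.5 N and contact force between crock and post above 0.3 N and value of joint keeper above 1.2 rad and x of crock_center in the frame of kerb above -0.086 m and angle between crock's own z axis and vertical below 0.1 rad and height (world z) of crock below 0.006 m and linear speed of crock below 0.01 m/s and contact force between the fingers and crock below 0.1 N and contact force between the fingers and post below 0.1 N).
It fails at once if the crock is pressed against the stop or by the keeper with more than 17 N (contact force between crock and stop above 17 N or contact force between crock and post above 17 N).
It fails at once if the crock is pressed against the kerb, or by the fingers, with more than 17 N (contact force between crock and kerb above 17 N or contact force between the fingers and crock above 17 N).
It fails at once if the crock is lifted more than 12 mm or tipped (height (world z) of crock above 0.012 m or angle between crock's own z axis and vertical above 0.25 rad).
It fails at once if the crock strays more than 15 mm off the kerb on its way (more than 40 mm at its starting place) ((y of crock_center in the frame of kerb above -0.06 m and x of crock_center in the frame of kerb below -0.095 m) or x of crock_center in the frame of kerb below -0.12 m).
It fails at once if a bystander is moved more than 20 mm (distance of any of bowl, squeezer, tongs, rolling_pin from where it was at the start of the episode above 0.02 m).
It also fails if it takes over 72 s, if anything falls off the work surface, if the arm or the gripper's body presses on something with over 40 N, if the wrist force passes 120 N, or if a joint passes its speed limit or range.

## Working session

There is one attempt and no reset: what is moved stays moved. The work goes in short steps, Python scripts to look and compute and a tool call to move; the robot and the scene stay as the last step left them, time stands still between calls to the robot, and variables do not carry over. Pictures are saved under pics/ and viewed, at most 10 in all, crops included, and the job is handed in when it is done.

Besides the shell and the picture viewer there is one more tool, called after "Request:" in YAML: its name, and indented under it one key for each argument. jog_arm: Moves the arm, as the interface text tells. Its arguments: {"type":"object","properties":{"motion":{"type":"array","items":{"type":"array","items":{"type":"array","items":{"type":"number"}}}}},"required":["motion"]}

```bash
ls; mkdir -p pics; python3 - <<'E'
from cell import *
import cv2,numpy as np
print(monitor.get_obs(), ctrl.grip_point_offset)
for n in("scene","top"):
    p,d=capture(n); cv2.imwrite(f"pics/{n}0.png",p); np.save(f"pics/{n}0.npy",d); print(n,calibration(n))
E
```

```text
pics
{'clock': 0.0, 'q': array([ 1.23180521,  0.68998566, -0.19453851,  1.56632454,  0.15727761,
        0.90251385, -0.21510723]), 'qd': array([ 0.00018247, -0.00023081,  0.0020548 ,  0.00092585,  0.0009914 ,
       -0.00104534,  0.00079681]), 'joint_efforts': array([-7.07651861e-05, -5.27564013e+01, -1.26668774e+00, -1.53424126e+01,
       -5.26508654e-02,  6.74551120e-03,  1.55863781e-04]), 'eef_pos': array([ 0.22737626, -0.58149556,  0.2379148 ]), 'ee_rot': array([-8.93581878e-04,  9.82670772e-01,  1.85357242e-01, -2.20479627e-04]), 'wrist_force': array([ 0.73688275,  0.62660754, -0.09981952]), 'moment': array([ 0.02875463, -0.03295006, -0.03794841]), 'gripper_force': 0.0, 'opening': 0.08804643315506987} 0.0187
scene {'fx': 504.45492076335466, 'fy': 504.45492076335466, 'cx': 323.3004759000874, 'cy': 255.69332190021638, 'extrinsics': array([[ 7.16042265e-01,  6.98056542e-01,  7.34048865e-04,
        -4.46370797e-01],
       [ 5.73331104e-01, -5.87502697e-01, -5.71079703e-01,
        -2.87021740e-01],
       [-3.98214667e-01,  4.09338057e-01, -8.20894290e-01,
         1.32629389e+00],
       [ 0.00000000e+00,  0.00000000e+00,  0.00000000e+00,
         1.00000000e+00]])}
top {'fx': 606.9286943300997, 'fy': 606.9286943300997, 'cx': 321.23065025618865, 'cy': 244.29547276322384, 'extrinsics': array([[-0.01935632, -0.99970089,  0.01494853,  0.06198819],
       [-0.99753272,  0.01830089, -0.0677758 ,  0.58574239],
       [ 0.06748195, -0.01622354, -0.99758858,  1.34807543],
       [ 0.        ,  0.        ,  0.        ,  1.        ]])}
```

View pics/top0.png

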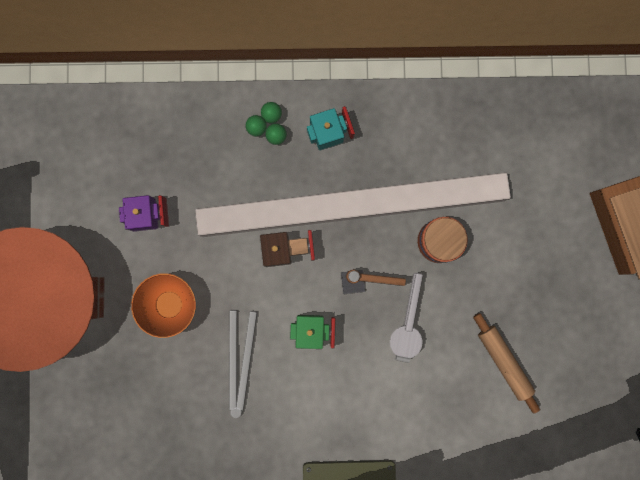

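View pics/scene0.png

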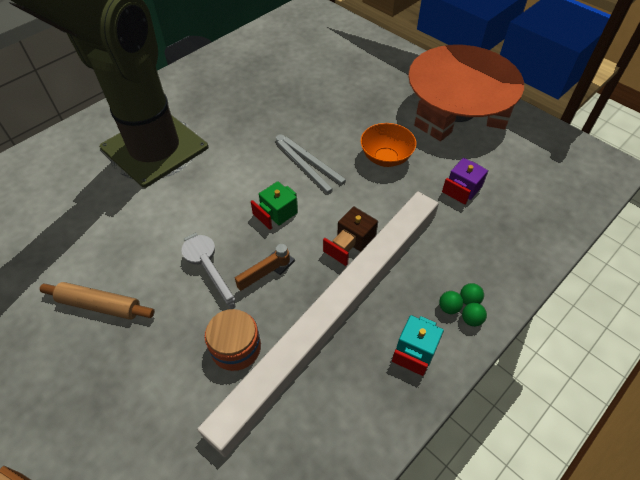

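The top view shows the kerb from (197,222) to (510,186), the crock's lid at (445,239), and the keeper post at (354,276) with its arm tip at (405,282). The squeezer's handle ends near (418,275), close to the arm.

What could be taken for the stop: dark wooden (276,249), purple (138,212), turquoise (327,127), green (310,332). I choose the dark one beside the kerb. The crock could be confused with the squeezer's disc (406,342) or the rolling pin (507,363), and I choose the lidded cylinder at (445,239).

```bash
cat > h.py <<'E'
import numpy as np,cv2
from cell import calibration
def ray(n,uv,z):
    c=calibration(n);E=c["extrinsics"];R,t=E[:3,:3],E[:3,3]
    d=R.T@np.array([(uv[0]-c["cx"])/c["fx"],(uv[1]-c["cy"])/c["fy"],1]);o=-R.T@t
    return (o+d*(z-o[2])/d[2])
def proj(n,p):
    c=calibration(n);q=c["extrinsics"]@np.r_[p,1]
    return np.array([q[0]/q[2]*c["fx"]+c["cx"],q[1]/q[2]*c["fy"]+c["cy"]])
def big(m):
    cs,_=cv2.findContours(m.astype(np.uint8),0,2); return max(cs,key=cv2.contourArea)
E
python3 - <<'E'
from h import *
p=cv2.imread("pics/top0.png"); hsv=cv2.cvtColor(p,cv2.COLOR_BGR2HSV).astype(int)
H,S,V=hsv[...,0],hsv[...,1],hsv[...,2]
yy,xx=np.mgrid[:480,:640]
m=(V>165)&(yy>160)&(yy<250)&(xx>180)&(xx<530)
r=cv2.minAreaRect(big(m)); b=cv2.boxPoints(r)
print("kerb px",b.round(1)); print(np.array([ray("top",x,.05) for x in b]).round(4))
w=(S>70)&(xx>405)&(xx<485)&(yy>205)&(yy<275)
print("crock", S[239,445],H[239,445],V[239,445])
(c,rad)=cv2.minEnclosingCircle(big(w)); print(c,rad,ray("top",c,.07))
m=(S>80)&(xx>258)&(xx<292)&(yy>228)&(yy<270); r=cv2.minAreaRect(big(m)); print("stop",r,ray("top",r[0],.058))
m=((H<8)|(H>172))&(S>150)&(xx>300)&(xx<325)&(yy>225)&(yy<265); r=cv2.minAreaRect(big(m)); print("pad",r,ray("top",r[0],.051))
m=(S>70)&(H<25)&(xx>360)&(xx<412)&(yy>265)&(yy<295); r=cv2.minAreaRect(big(m)); print("arm",r,[ray("top",x,.052).round(4) for x in cv2.boxPoints(r)])
print("post",ray("top",(354,276),.064))
for q in [(418,275),(411,274),(424,275),(408,320),(390,342)]: print("sq",q,ray("top",q,.02).round(3))
cv2.imwrite("pics/crop.png",cv2.resize(p[160:370,230:530],None,fx=2.6,fy=2.6,interpolation=2))
E
```

```text
kerb px [[194.9 209.3]
 [506.5 172.5]
 [509.4 197.7]
 [197.9 234.6]]
[[ 0.6671  0.3284  0.05  ]
 [ 0.7377 -0.3648  0.05  ]
 [ 0.6809 -0.3692  0.05  ]
 [ 0.6112  0.3221  0.05  ]]
crock 114 14 154
(442.0703125, 239.5859375) 25.186370849609375 [ 0.58883355 -0.2115197   0.07      ]
stop ((276.66461181640625, 248.481689453125), (31.362558364868164, 30.36867332458496), 83.6598129272461) [0.57681332 0.14915428 0.058     ]
pad ((310.9307861328125, 244.94618225097656), (28.403953552246094, 2.8527989387512207), 82.87498474121094) [0.58365093 0.07413746 0.051     ]
arm ((382.8429870605469, 279.33447265625), (44.86703872680664, 7.711522102355957), 6.709836959838867) [array([ 0.5034, -0.0322,  0.052 ]), array([ 0.5201, -0.0346,  0.052 ]), array([ 0.5068, -0.1323,  0.052 ]), array([ 0.49  , -0.1298,  0.052 ])]
post [ 0.51342753 -0.0182235   0.064     ]
sq (418, 275) [ 0.514 -0.165  0.02 ]
sq (411, 274) [ 0.516 -0.15   0.02 ]
sq (424, 275) [ 0.513 -0.179  0.02 ]
sq (408, 320) [ 0.413 -0.14   0.02 ]
sq (390, 342) [ 0.365 -0.098  0.02 ]
```

View pics/crop.png

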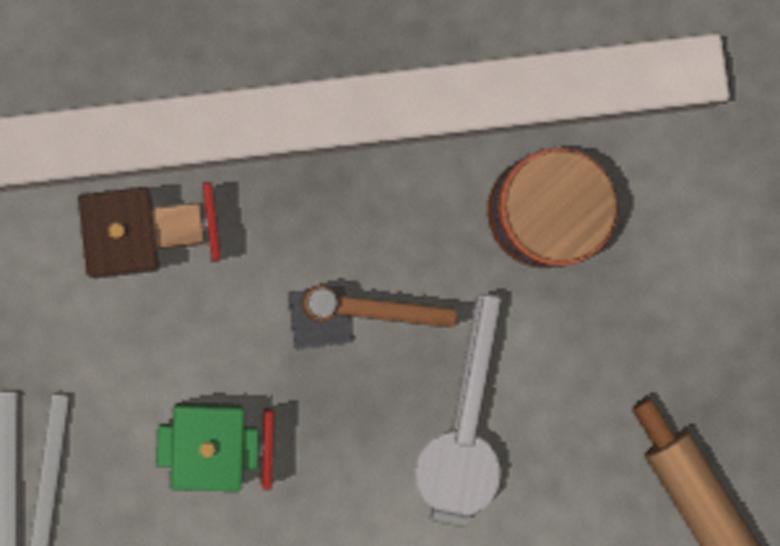

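The crop confirms the dark wooden stop with its pad at crop (211,221), the crock at crop (562,206), and the keeper post at (322,302) with its arm tip near (455,318), open. In the kerb frame: crock about (-0.104,-0.19), stop (-0.080,0.179), pad face y≈0.10, keeper ≈0.16 rad. I'm setting out.

Request:
jog_arm:
  motion:
    - [[0.95,-0.3,0,0,0,0,0.09],[0.95,-0.3,0,0,0,0,0.09],[0.95,-0.3,0,0,0,0,0.09],[0.95,-0.3,0,0,0,0,0.09],[0.95,-0.3,0,0,0,0,0.09],[0.95,-0.3,0,0,0,0,0.09],[0.95,-0.3,0,0,0,0,0.09],[0.95,-0.3,0,0,0,0,0.09],[0.95,-0.3,0,0,0,0,0.09]]

```text
clock: 1.23
eef_pos: [0.5775, -0.2994, 0.2383]
ee_rot: [-0.0, 0.983, 0.185, -0.0]
wrist_force: [0.6, -1.2, -0.3]
opening: 0.0401
gripper_force: 0.0
```

Request:
jog_arm:
  motion:
    - [[0,0,0,0,0,-0.93,0.09],[0,0,0,0,0,-0.93,0.09],[0,0,0,0,0,-0.93,0.09],[0,0,0,0,0,-0.93,0.09],[0,0,0,0,0,-0.93,0.09],[0,0,0,0,0,-0.93,0.09],[0,0,0,0,0,-0.93,0.09],[0,0,0,0,0,-0.93,0.09],[0,0,0,0,0,0,0.09]]

```text
clock: 2.35
eef_pos: [0.5763, -0.3006, 0.2382]
ee_rot: [-0.001, 0.762, 0.648, -0.0]
wrist_force: [-0.4, -0.2, 0.0]
opening: 0.0398
gripper_force: 0.0
```

```bash
cat >> h.py <<'E'
K0=np.array([.6742,-.0209]);KX=np.array([.9949,.1013]);KY=np.array([-.1013,.9949])
def kf(p): d=np.array(p[:2])-K0; return np.array([d@KX,d@KY]).round(4)
def w(k): return K0+k[0]*KX+k[1]*KY
def st():
    from cell import monitor
    from scipy.spatial.transform import Rotation as Ro
    o=monitor.get_obs(); q=o["ee_rot"];R=Ro.from_quat(np.r_[q[1:],q[0]]).as_matrix()
    f=o["wrist_force"]
    print("t",round(o["clock"],2),"tcp",o["eef_pos"].round(4),"kf",kf(o["eef_pos"]),"yaw",np.degrees(np.arctan2(R[1,0],R[0,0])).round(1),"toolz",R[:,2].round(3),"F_k",(f[:2]@KX).round(2),(f[:2]@KY).round(2),f[2].round(2),"open",round(o["opening"],4))
    return o,R
def go(target):  # world xyz target -> tool-axis shift in 50 mm units
    o,R=st(); print("units",(R.T@(np.array(target)-o["eef_pos"])/.05).round(2))
E
python3 - <<'E'
from h import *
from cell import capture
p,d=capture("top"); cv2.imwrite("pics/top1.png",p)
print("lid",ray("top",(446.2,239.2),.075),kf(ray("top",(446.2,239.2),.075)))
c=np.array([-.104,-.19]); a=np.radians(15); u=np.array([np.sin(a),np.cos(a)])
t=w(c-u*.08); go([*t,.02])
E
```

```text
lid [ 0.58915    -0.21944849  0.075     ] [-0.1047 -0.1889]
t 2.4 tcp [ 0.5763 -0.3007  0.2383] kf [-0.1257 -0.2684] yaw 80.7 toolz [-0.001  0.001 -1.   ] F_k -0.24 0.63 -0.07 open 0.0401
units [0.03 0.02 4.37]
```

Request:
jog_arm:
  motion:
    - [[0,0,0.9,0,0,0,0.09],[0,0,0.9,0,0,0,0.09],[0,0,0.9,0,0,0,0.09],[0,0,0.8,0,0,0,0.09],[0,0,0.4,0,0,0,0.09],[0,0,0.4,0,0,0,0.09],[0,0,0.06,0,0,0,0.09],[0.15,0,0,0,0,0,0.09],[0.15,0,0,0,0,0,0.09],[0,0,0,0,0,0,0.09]]

```text
clock: 3.65
eef_pos: [0.5801, -0.2844, 0.0217]
ee_rot: [0.0, 0.76, 0.649, 0.001]
wrist_force: [0.1, -0.4, 1.3]
opening: 0.0398
gripper_force: 0.0
```

Request:
jog_arm:
  motion:
    - [[0.1,0,0,0,0,0,0.09],[0.1,0,0,0,0,0,0.09],[0.1,0.03,0,0,0,0,0.09],[0.1,0.03,0,0,0,0,0.09],[0.1,0.03,0,0,0,0,0.09],[0.1,0.03,0,0,0,0,0.09]]

```text
clock: 4.4
eef_pos: [0.5896, -0.2574, 0.0207]
ee_rot: [0.0, 0.761, 0.648, -0.0]
wrist_force: [-1.0, -2.8, 0.7]
opening: 0.0403
gripper_force: 1.5
```

```bash
python3 - <<'E'
from h import *
from cell import capture
st();p,d=capture("top"); cv2.imwrite("pics/top2.png",p[130:330,330:560].repeat(3,0).repeat(3,1))
E
```

```text
t 4.4 tcp [ 0.5896 -0.2574  0.0207] kf [-0.1081 -0.2267] yaw 80.9 toolz [-0.    -0.001 -1.   ] F_k -1.24 -2.64 0.7 open 0.0403
```

View pics/top2.png

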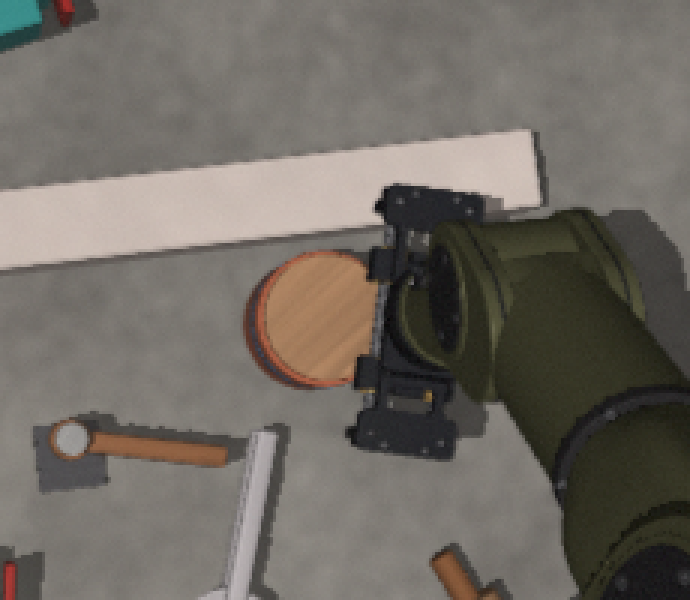

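The fingers now cup the crock at crop (320,318) and slide it with about 2.9 N; it is still about 14 mm off the kerb. I'll continue at 30° towards the kerb.

Request:
jog_arm:
  motion:
    - [[0.1,0.027,0,0,0,0,0.09],[0.1,0.027,0,0,0,0,0.09],[0.1,0.027,0,0,0,0,0.09],[0.1,0.027,0,0,0,0,0.09],[0.04,0.01,0,0,0,0,0.09]]

```text
clock: 5.08
eef_pos: [0.5993, -0.2356, 0.0207]
ee_rot: [-0.0, 0.761, 0.649, 0.0]
wrist_force: [-0.9, -2.8, 0.5]
opening: 0.0405
gripper_force: 1.4
```

Request:
jog_arm:
  motion:
    - [[0.04,0.01,0,0,0,0,0.09],[0.04,0.01,0,0,0,0,0.09]]

```text
clock: 5.32
eef_pos: [0.6005, -0.2328, 0.0207]
ee_rot: [0.0, 0.761, 0.649, -0.0]
wrist_force: [-0.8, -4.7, 0.7]
opening: 0.0399
gripper_force: 1.5
```

```bash
python3 -c "
from h import *
st()"
```

```text
t 5.33 tcp [ 0.6005 -0.2328  0.0207] kf [-0.0947 -0.2033] yaw 80.9 toolz [-0. -0. -1.] F_k -1.28 -4.63 0.67 open 0.0399
```

Request:
jog_arm:
  motion:
    - [[0.095,-0.025,0,0,0,0,0.09],[0.095,-0.025,0,0,0,0,0.09],[0.095,-0.025,0,0,0,0,0.09],[0.095,-0.025,0,0,0,0,0.09],[0.095,-0.025,0,0,0,0,0.09],[0.095,-0.025,0,0,0,0,0.09]]

```text
clock: 6.08
eef_pos: [0.5977, -0.2029, 0.0208]
ee_rot: [0.0, 0.761, 0.649, 0.0]
wrist_force: [-0.3, -2.4, 0.4]
opening: 0.0401
gripper_force: 1.3
```

```bash
python3 -c "
from h import *
st()"
```

```text
t 6.08 tcp [ 0.5977 -0.2029  0.0208] kf [-0.0945 -0.1733] yaw 80.9 toolz [ 0. -0. -1.] F_k -0.55 -2.35 0.42 open 0.0401
```

Request:
jog_arm:
  motion:
    - [[0.097,-0.024,0,0,0,0,0.09],[0.097,-0.024,0,0,0,0,0.09],[0.097,-0.024,0,0,0,0,0.09],[0.097,-0.024,0,0,0,0,0.09],[0.097,-0.024,0,0,0,0,0.09],[0.097,-0.024,0,0,0,0,0.09],[0.097,-0.024,0,0,0,0,0.09],[0.097,-0.024,0,0,0,0,0.09],[0.097,-0.024,0,0,0,0,0.09],[0.097,-0.024,0,0,0,0,0.09],[0.097,-0.024,0,0,0,0,0.09],[0.097,-0.024,0,0,0,0,0.09]]

```text
clock: 7.58
eef_pos: [0.5927, -0.1432, 0.0207]
ee_rot: [0.0, 0.761, 0.649, -0.0]
wrist_force: [-0.1, -2.7, -0.3]
opening: 0.0402
gripper_force: 1.4
```

```bash
python3 -c "
from h import *
st()"
```

```text
t 7.58 tcp [ 0.5927 -0.1432  0.0207] kf [-0.0935 -0.1134] yaw 80.9 toolz [ 0. -0. -1.] F_k -0.36 -2.69 -0.26 open 0.0402
```

Request:
jog_arm:
  motion:
    - [[0.097,-0.025,0,0,0,0,0.09],[0.097,-0.025,0,0,0,0,0.09],[0.097,-0.025,0,0,0,0,0.09],[0.097,-0.025,0,0,0,0,0.09],[0.097,-0.025,0,0,0,0,0.09],[0.097,-0.025,0,0,0,0,0.09],[0.097,-0.025,0,0,0,0,0.09],[0.097,-0.025,0,0,0,0,0.09],[0.097,-0.025,0,0,0,0,0.09],[0.097,-0.025,0,0,0,0,0.09],[0.097,-0.025,0,0,0,0,0.09],[0.097,-0.025,0,0,0,0,0.09]]

```text
clock: 9.07
eef_pos: [0.5869, -0.0835, 0.0207]
ee_rot: [-0.0, 0.761, 0.649, -0.0]
wrist_force: [-1.6, -2.5, 1.6]
opening: 0.0403
gripper_force: 1.9
```

Request:
jog_arm:
  motion:
    - [[0.097,-0.025,0,0,0,0,0.09],[0.097,-0.025,0,0,0,0,0.09],[0.097,-0.025,0,0,0,0,0.09],[0.097,-0.025,0,0,0,0,0.09]]

```text
clock: 9.57
eef_pos: [0.5849, -0.0636, 0.0207]
ee_rot: [-0.0, 0.761, 0.649, -0.0]
wrist_force: [-0.9, -4.1, 0.9]
opening: 0.04
gripper_force: 2.2
```

```bash
python3 - <<'E'
from h import *
from cell import capture
st();p,d=capture("top"); cv2.imwrite("pics/top3.png",p[170:310,240:420].repeat(4,0).repeat(4,1))
E
```

```text
t 9.57 tcp [ 0.5849 -0.0636  0.0207] kf [-0.0931 -0.0334] yaw 80.9 toolz [-0.001 -0.    -1.   ] F_k -1.35 -4.03 0.9 open 0.04
```

View pics/top3.png

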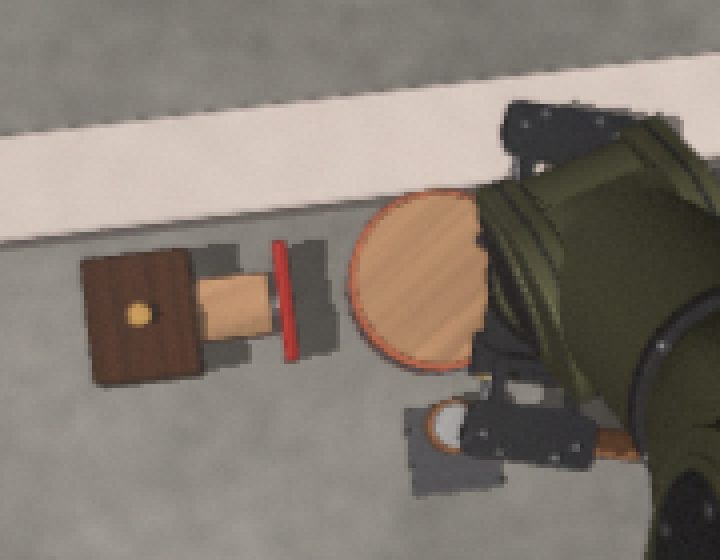

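The crock runs along the kerb: its edge is at crop (351,285), about 30 mm short of the pad face at (294,300). The fingers clear the post at (447,425).

Request:
jog_arm:
  motion:
    - [[0.097,-0.026,0,0,0,0,0.09],[0.097,-0.026,0,0,0,0,0.09],[0.097,-0.026,0,0,0,0,0.09],[0.097,-0.026,0,0,0,0,0.09],[0.02,-0.005,0,0,0,0,0.09],[0.02,-0.005,0,0,0,0,0.09]]

```text
clock: 10.38
eef_pos: [0.5829, -0.0418, 0.0207]
ee_rot: [0.0, 0.761, 0.649, -0.0]
wrist_force: [-2.7, -3.9, 1.8]
opening: 0.0399
gripper_force: 2.5
```

Request:
jog_arm:
  motion:
    - [[0.02,-0.005,0,0,0,0,0.09],[0.02,-0.005,0,0,0,0,0.09]]

```text
clock: 10.62
eef_pos: [0.5827, -0.0402, 0.0207]
ee_rot: [0.0, 0.761, 0.648, -0.0]
wrist_force: [-1.5, -4.5, 0.9]
opening: 0.0398
gripper_force: 2.5
```

Request:
jog_arm:
  motion:
    - [[0.02,-0.005,0,0,0,0,0.09],[0.02,-0.005,0,0,0,0,0.09]]

```text
clock: 10.88
eef_pos: [0.5825, -0.0382, 0.0207]
ee_rot: [0.0, 0.761, 0.648, -0.0]
wrist_force: [-1.4, -2.9, 1.3]
opening: 0.0401
gripper_force: 2.6
```

Request:
jog_arm:
  motion:
    - [[0.02,-0.005,0,0,0,0,0.09],[0.02,-0.005,0,0,0,0,0.09]]

```text
clock: 11.12
eef_pos: [0.5823, -0.0361, 0.0207]
ee_rot: [0.0, 0.761, 0.648, -0.0]
wrist_force: [-2.3, -3.9, 1.4]
opening: 0.0399
gripper_force: 2.6
```

Request:
jog_arm:
  motion:
    - [[0.02,-0.005,0,0,0,0,0.09]]

```text
clock: 11.25
eef_pos: [0.5821, -0.0351, 0.0207]
ee_rot: [0.0, 0.761, 0.648, -0.0]
wrist_force: [-2.4, -4.3, 1.4]
opening: 0.0398
gripper_force: 2.6
```

Request:
jog_arm:
  motion:
    - [[0.02,-0.005,0,0,0,0,0.09]]

```text
clock: 11.38
eef_pos: [0.5821, -0.0341, 0.0207]
ee_rot: [0.0, 0.761, 0.648, -0.0]
wrist_force: [-3.1, -4.7, 1.2]
opening: 0.04
gripper_force: 2.6
```

Request:
jog_arm:
  motion:
    - [[0.02,-0.005,0,0,0,0,0.09]]

```text
clock: 11.5
eef_pos: [0.582, -0.0331, 0.0207]
ee_rot: [0.0, 0.761, 0.648, -0.0]
wrist_force: [-2.5, -5.0, 1.4]
opening: 0.0401
gripper_force: 2.6
```

Request:
jog_arm:
  motion:
    - [[0.02,-0.006,0,0,0,0,0.09]]

```text
clock: 11.62
eef_pos: [0.5818, -0.0326, 0.0207]
ee_rot: [0.0, 0.761, 0.648, -0.001]
wrist_force: [-2.5, -6.9, 1.0]
opening: 0.04
gripper_force: 3.3
```

Request:
jog_arm:
  motion:
    - [[0.02,-0.006,0,0,0,0,0.09]]

```text
clock: 11.75
eef_pos: [0.5818, -0.0322, 0.0207]
ee_rot: [0.001, 0.762, 0.648, -0.001]
wrist_force: [-0.8, -7.7, 0.7]
opening: 0.04
gripper_force: 3.8
```

```bash
python3 -c "
from h import *
st()"
```

```text
t 11.75 tcp [ 0.5818 -0.0322  0.0207] kf [-0.0931 -0.0019] yaw 80.8 toolz [-0.    -0.002 -1.   ] F_k -1.56 -7.54 0.69 open 0.04
```

Request:
jog_arm:
  motion:
    - [[0.02,-0.006,0,0,0,0,0.09]]

```text
clock: 11.88
eef_pos: [0.5817, -0.0319, 0.0207]
ee_rot: [0.001, 0.762, 0.648, -0.001]
wrist_force: [-1.8, -8.3, 1.2]
opening: 0.0398
gripper_force: 4.2
```

Request:
jog_arm:
  motion:
    - [[0.02,-0.006,0,0,0,0,0.09]]

```text
clock: 12.0
eef_pos: [0.5817, -0.0316, 0.0207]
ee_rot: [0.001, 0.762, 0.648, -0.001]
wrist_force: [-0.4, -8.6, 0.9]
opening: 0.04
gripper_force: 4.7
```

```bash
python3 -c "
from h import *
st()"
```

```text
t 12.0 tcp [ 0.5817 -0.0316  0.0207] kf [-0.0931 -0.0013] yaw 80.7 toolz [-0.    -0.004 -1.   ] F_k -1.28 -8.52 0.89 open 0.04
```

Request:
jog_arm:
  motion:
    - [[0.02,-0.006,0,0,0,0,0.09],[0.02,-0.005,0,0,0,0,0.09]]

```text
clock: 12.25
eef_pos: [0.5816, -0.031, 0.0207]
ee_rot: [0.002, 0.762, 0.647, -0.002]
wrist_force: [-0.6, -12.0, 0.2]
opening: 0.0401
gripper_force: 5.7
```

Request:
jog_arm:
  motion:
    - [[0.02,-0.005,0,0,0,0,0.09],[0,0,0,0,0,0,0.09]]

```text
clock: 12.5
eef_pos: [0.5815, -0.0307, 0.0207]
ee_rot: [0.002, 0.762, 0.647, -0.002]
wrist_force: [-0.6, -12.6, 1.1]
opening: 0.0401
gripper_force: 5.8
```

```bash
python3 -c "
from h import *
st()"
```

```text
t 12.5 tcp [ 0.5815 -0.0307  0.0207] kf [-0.0932 -0.0003] yaw 80.6 toolz [-0.    -0.007 -1.   ] F_k -1.84 -12.5 1.12 open 0.0401
```

Request:
jog_arm:
  motion:
    - [[0,0,0,0,0,0,0.09],[0,0,0,0,0,0,0.09],[-0.04,0,0,0,0,0,0.09],[-0.06,0,0,0,0,0,0.09],[-0.1,0,0,0,0,0,0.09],[-0.2,0,0,0,0,0,0.09],[-0.3,0,0,0,0,0,0.09],[-0.2,0,0,0,0,0,0.09],[0,0,-0.5,0,0,0,0.5],[0,0,-0.8,0,0,0,1],[0,0,-0.8,0,0,0,1],[0,0,-0.4,0,0,0,1]]

```text
clock: 14.0
eef_pos: [0.5751, -0.0702, 0.1479]
ee_rot: [0.001, 0.761, 0.648, 0.001]
wrist_force: [0.7, 0.2, -0.8]
opening: 0.0021
gripper_force: 0.0
```

```bash
python3 - <<'E'
from h import *
from cell import capture
o,R=st()
p,d=capture("scene"); cv2.imwrite("pics/scene3.png",p)
# keeper push start
hinge=np.array([-.16,.0165]);th=.16
a=th-.4-np.pi/2; e=np.array([np.cos(a),np.sin(a)]); n=np.array([-e[1],e[0]])
print("e",e,"n",n)
t=hinge+.075*e-n*(.008+.009+.012)
print("target kf",t,"world",w(t),"want tool y || arm: arm world az",np.degrees(a)+5.8)
go([*w(t),o["eef_pos"][2]])
E
```

```text
t 14.0 tcp [ 0.5751 -0.0702  0.1479] kf [-0.1036 -0.039 ] yaw 80.8 toolz [ 0.003  0.    -1.   ] F_k 0.7 0.17 -0.84 open 0.0021
e [-0.23770263 -0.97133797] n [ 0.97133797 -0.23770263]
target kf [-0.2059965  -0.04945697] world [ 0.47426408 -0.09097219] want tool y || arm: arm world az -97.95098708313976
t 14.05 tcp [ 0.5762 -0.0702  0.1496] kf [-0.1025 -0.0391] yaw 80.8 toolz [ 0.006 -0.    -1.   ] F_k -0.17 0.33 0.84 open 0.0003
units [-0.73 -1.95  0.02]
```

View pics/scene3.png

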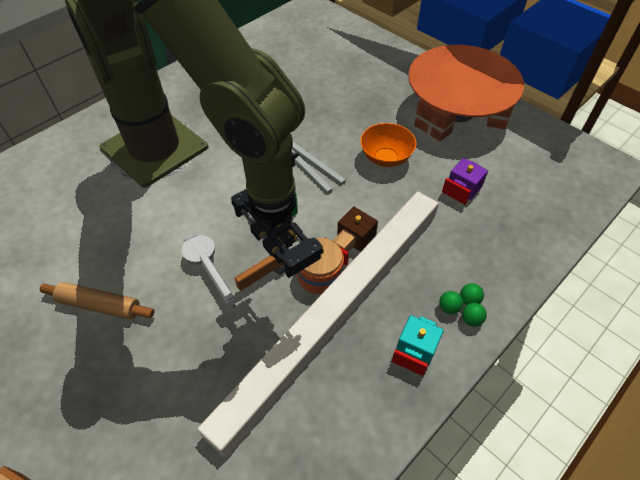

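The scene view shows the crock (320,262) seated between kerb and pad. The keeper arm near (258,275) is still open, and the bystanders are untouched. Next I turn the tool and go behind the keeper arm.

Request:
jog_arm:
  motion:
    - [[-0.24,-0.65,0,0,0,0,1],[-0.24,-0.65,0,0,0,0,1],[-0.25,-0.65,0,0,0,0,1]]

```text
clock: 14.42
eef_pos: [0.4708, -0.0907, 0.1453]
ee_rot: [-0.0, 0.761, 0.649, -0.0]
wrist_force: [-0.5, -0.1, -0.0]
opening: 0.0003
gripper_force: 0.0
```

Request:
jog_arm:
  motion:
    - [[0,0,0,0,0,1,1],[0,0,0,0,0,1,1],[0,0,0,0,0,1,1],[0,0,0,0,0,1,1],[0,0,0,0,0,1,1],[0,0,0,0,0,1,1],[0,0,0,0,0,1,1],[0,0,0,0,0,1,1],[0,0,0,0,0,1,1],[0,0,0,0,0,1,1],[0,0,0,0,0,1,1],[0,0,0,0,0,0,1]]

```text
clock: 15.92
eef_pos: [0.4719, -0.0905, 0.1453]
ee_rot: [0.0, 0.998, -0.061, -0.0]
wrist_force: [0.5, -0.5, 0.3]
opening: 0.0008
gripper_force: 0.0
```

```bash
python3 - <<'E'
from h import *
from cell import capture
go([.4743,-.0910,.022])
p,d=capture("scene"); cv2.imwrite("pics/s4.png",p[140:350,160:400].repeat(3,0).repeat(3,1)[:600])
for k in [(-.206,-.0495)]:
  for z in (0,.022,.15): print(z,proj("scene",[*w(k),z])-[160,140])
E
```

```text
t 15.93 tcp [ 0.4719 -0.0905  0.1453] kf [-0.2083 -0.0488] yaw -7.1 toolz [-0.001 -0.001 -1.   ] F_k 0.43 -0.54 0.27 open 0.0008
units [0.05 0.   2.47]
0 [ 85.20935759 133.28258439]
0.022 [ 83.91360934 127.71924857]
0.15 [75.42460435 91.271439  ]
```

View pics/s4.png

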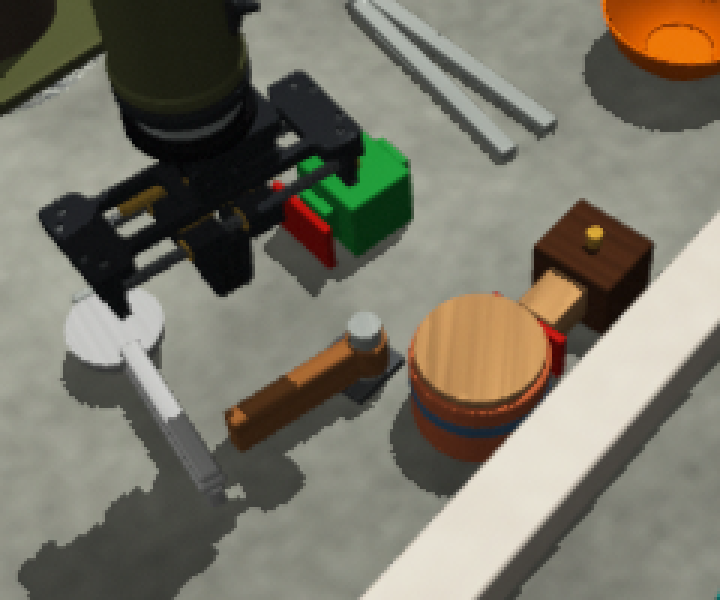

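The landing spot, crop (252,370), is free floor on the robot's side of the keeper arm, clear of the squeezer's handle at (165,400).

Request:
jog_arm:
  motion:
    - [[0.05,0,0.7,0,0,0,1],[0,0,0.7,0,0,0,1],[0,0,0.6,0,0,0,1],[0,0,0.4,0,0,0,1],[0,0,0.07,0,0,0,1],[0,0,0,0,0,0,1]]

```text
clock: 16.73
eef_pos: [0.4748, -0.0907, 0.0224]
ee_rot: [-0.0, 0.998, -0.062, 0.0]
wrist_force: [0.3, 0.7, 0.2]
opening: 0.0008
gripper_force: 0.0
```

Request:
jog_arm:
  motion:
    - [[0.1,0,0,0,0,0,1],[0.08,0,0,0,0,0,1],[0.06,0,0,0,0,0,1]]

```text
clock: 17.1
eef_pos: [0.4854, -0.0919, 0.0226]
ee_rot: [-0.0, 0.998, -0.062, -0.001]
wrist_force: [-4.4, 0.6, 2.4]
opening: 0.0007
gripper_force: 2.2
```

```bash
python3 -c "
from h import *
st()"
```

```text
t 17.1 tcp [ 0.4854 -0.0919  0.0226] kf [-0.1951 -0.0515] yaw -7.1 toolz [-0.003  0.    -1.   ] F_k -4.36 1.03 2.45 open 0.0007
```

Request:
jog_arm:
  motion:
    - [[0.21,0.03,0,0,0,-1,1],[0.21,0.03,0,0,0,-1,1],[0.21,0.03,0,0,0,-1,1],[0.21,0.03,0,0,0,-1,1]]

```text
clock: 17.6
eef_pos: [0.5264, -0.0963, 0.0223]
ee_rot: [0.001, 0.976, 0.217, -0.002]
wrist_force: [-4.2, -2.2, 2.4]
opening: 0.0004
gripper_force: 2.4
```

```bash
cat >> h.py <<'E'
def arm():
    o,R=st(); p=kf(o["eef_pos"])-np.array([-.16,.0165]); tx=np.array([R[:2,0]@KX,R[:2,0]@KY]); ty=np.array([R[:2,1]@KX,R[:2,1]@KY])
    f=o["wrist_force"][:2]; fk=np.array([f@KX,f@KY])
    print("arm-frame r",(p@ty).round(4),"off",(p@tx).round(4),"F push",(-fk@tx).round(2),"along",(-fk@ty).round(2),"keeper~",(np.arctan2(ty[1],ty[0])+np.pi/2+.4).round(3))
E
python3 -c "
from h import *
arm()"
```

```text
t 17.6 tcp [ 0.5264 -0.0963  0.0223] kf [-0.1547 -0.0601] yaw 25.0 toolz [-0.004 -0.002 -1.   ] F_k -4.43 -1.79 2.36 open 0.0004
arm-frame r 0.0741 off -0.0202 F push 4.77 along -0.23 keeper~ 0.735
```

Request:
jog_arm:
  motion:
    - [[0.21,0.04,0,0,0,-1,1],[0.21,0.04,0,0,0,-1,1],[0.21,0.04,0,0,0,-1,1],[0.21,0.04,0,0,0,-1,1]]

```text
clock: 18.1
eef_pos: [0.5654, -0.0788, 0.0223]
ee_rot: [0.001, 0.879, 0.477, -0.002]
wrist_force: [-3.7, -4.7, 1.4]
opening: 0.0008
gripper_force: 2.3
```

```bash
python3 -c "
from h import *
arm()"
```

```text
t 18.1 tcp [ 0.5654 -0.0788  0.0223] kf [-0.1141 -0.0466] yaw 57.0 toolz [-0.002 -0.004 -1.   ] F_k -4.15 -4.34 1.43 open 0.0008
arm-frame r 0.0753 off -0.0204 F push 5.98 along 0.51 keeper~ 1.293
```

Request:
jog_arm:
  motion:
    - [[0.105,0.02,0,0,0,-0.5,1],[0.105,0.02,0,0,0,-0.5,1],[0.053,0.01,0,0,0,-0.25,1],[0.053,0.01,0,0,0,-0.25,1]]

```text
clock: 18.6
eef_pos: [0.5771, -0.0665, 0.0223]
ee_rot: [0.002, 0.825, 0.565, -0.001]
wrist_force: [1.2, -5.6, -1.3]
opening: 0.0001
gripper_force: 2.4
```

Request:
jog_arm:
  motion:
    - [[0.026,0.005,0,0,0,-0.12,1],[0.026,0.005,0,0,0,-0.12,1]]

```text
clock: 18.85
eef_pos: [0.5787, -0.0644, 0.0223]
ee_rot: [0.002, 0.816, 0.578, -0.001]
wrist_force: [0.3, -5.9, -1.6]
opening: 0.0002
gripper_force: 2.4
```

Request:
jog_arm:
  motion:
    - [[0.026,0.005,0,0,0,-0.12,1],[0.026,0.005,0,0,0,-0.12,1]]

```text
clock: 19.1
eef_pos: [0.5801, -0.062, 0.0224]
ee_rot: [0.002, 0.806, 0.592, -0.001]
wrist_force: [1.7, -5.0, -0.9]
opening: 0.0004
gripper_force: 2.4
```

```bash
python3 -c "
from h import *
arm()"
```

```text
t 19.1 tcp [ 0.5801 -0.062   0.0224] kf [-0.0978 -0.0313] yaw 72.6 toolz [ 0.001 -0.004 -1.   ] F_k 1.18 -5.11 -0.86 open 0.0004
arm-frame r 0.076 off -0.0194 F push 4.23 along -3.1 keeper~ 1.565
```

Request:
jog_arm:
  motion:
    - [[0.026,0.008,0,0,0,-0.12,1],[0.026,0.008,0,0,0,-0.12,1]]

```text
clock: 19.35
eef_pos: [0.5816, -0.0597, 0.0224]
ee_rot: [0.002, 0.796, 0.605, -0.001]
wrist_force: [1.5, -4.8, -2.1]
opening: 0.0006
gripper_force: 2.4
```

Request:
jog_arm:
  motion:
    - [[0.026,0.008,0,0,0,-0.12,1],[0.026,0.008,0,0,0,-0.12,1]]

```text
clock: 19.6
eef_pos: [0.583, -0.0573, 0.0224]
ee_rot: [0.002, 0.786, 0.619, -0.001]
wrist_force: [2.3, -4.1, -0.9]
opening: 0.0004
gripper_force: 2.4
```

```bash
python3 -c "
from h import *
arm()"
```

```text
t 19.6 tcp [ 0.583  -0.0573  0.0224] kf [-0.0944 -0.027 ] yaw 76.4 toolz [ 0.001 -0.004 -1.   ] F_k 1.85 -4.36 -0.94 open 0.0004
arm-frame r 0.0763 off -0.0193 F push 3.5 along -3.19 keeper~ 1.633
```

Request:
jog_arm:
  motion:
    - [[0.026,0.008,0,0,0,-0.12,1]]

```text
clock: 19.73
eef_pos: [0.5833, -0.0571, 0.0224]
ee_rot: [0.002, 0.781, 0.625, -0.001]
wrist_force: [0.2, -9.2, 0.9]
opening: 0.0001
gripper_force: 3.9
```

Request:
jog_arm:
  motion:
    - [[0.026,0.008,0,0,0,-0.12,1]]

```text
clock: 19.85
eef_pos: [0.5835, -0.0571, 0.0224]
ee_rot: [0.002, 0.776, 0.631, -0.002]
wrist_force: [-0.5, -9.3, 1.2]
opening: 0.0001
gripper_force: 4.5
```

Request:
jog_arm:
  motion:
    - [[0.026,0.008,0,0,0,-0.12,1]]

```text
clock: 19.98
eef_pos: [0.5838, -0.0568, 0.0224]
ee_rot: [0.002, 0.771, 0.637, -0.003]
wrist_force: [-0.9, -10.0, 1.4]
opening: 0.0004
gripper_force: 5.2
```

```bash
python3 -c "
from h import *
arm()"
```

```text
t 19.98 tcp [ 0.5838 -0.0568  0.0224] kf [-0.0936 -0.0266] yaw 79.2 toolz [-0.001 -0.008 -1.   ] F_k -1.87 -9.85 1.44 open 0.0004
arm-frame r 0.076 off -0.0223 F push 9.97 along -1.03 keeper~ 1.681
```

Request:
jog_arm:
  motion:
    - [[0.026,0,0,0,0,0,1],[0.01,0,0,0,0,0,1]]

```text
clock: 20.23
eef_pos: [0.584, -0.0563, 0.0224]
ee_rot: [0.003, 0.771, 0.637, -0.004]
wrist_force: [-0.6, -12.1, 1.3]
opening: 0.0004
gripper_force: 5.9
```

```bash
python3 -c "
from h import *
arm()"
```

```text
t 20.23 tcp [ 0.584  -0.0563  0.0224] kf [-0.0934 -0.0261] yaw 79.1 toolz [-0.002 -0.009 -1.   ] F_k -1.81 -12.02 1.29 open 0.0004
arm-frame r 0.076 off -0.0216 F push 12.04 along -1.72 keeper~ 1.679
```

Request:
jog_arm:
  motion:
    - [[0.01,0,0,0,0,0,1],[0,0,0,0,0,0,1],[-0.04,0,0,0,0,0,1],[-0.06,0,0,0,0,0,1],[-0.1,0,0,0,0,0,1],[-0.2,0,0,0,0,0,1],[-0.3,0,0,0,0,0,1],[-0.1,0,-0.4,0,0,0,1],[0,0,-0.8,0,0,0,1],[0,0,-0.8,0,0,0,1],[-0.8,0,-0.8,0,0,0,1],[-0.8,0,0,0,0,0,1]]

```text
clock: 21.72
eef_pos: [0.5644, -0.1682, 0.1656]
ee_rot: [0.003, 0.769, 0.639, 0.002]
wrist_force: [0.5, -1.2, -0.1]
opening: 0.0003
gripper_force: 0.0
```

Request:
jog_arm:
  motion:
    - [[-0.9,0,0,0,0,0,1],[-0.9,0,0,0,0,0,1],[0,0,0,0,0,0,1]]

```text
clock: 22.1
eef_pos: [0.5435, -0.2615, 0.1617]
ee_rot: [0.001, 0.772, 0.636, -0.002]
wrist_force: [1.2, 0.1, 0.4]
opening: 0.0003
gripper_force: 0.0
```

```bash
python3 - <<'E'
from h import *
from cell import capture
arm();p,d=capture("top"); cv2.imwrite("pics/top5.png",p[170:310,240:420].repeat(4,0).repeat(4,1))
E
```

```text
t 22.1 tcp [ 0.5435 -0.2615  0.1617] kf [-0.1544 -0.2261] yaw 78.9 toolz [-0.002 -0.004 -1.   ] F_k 1.24 0.01 0.4 open 0.0003
arm-frame r 0.0758 off -0.2305 F push -0.37 along -1.19 keeper~ 1.676
```

View pics/top5.png

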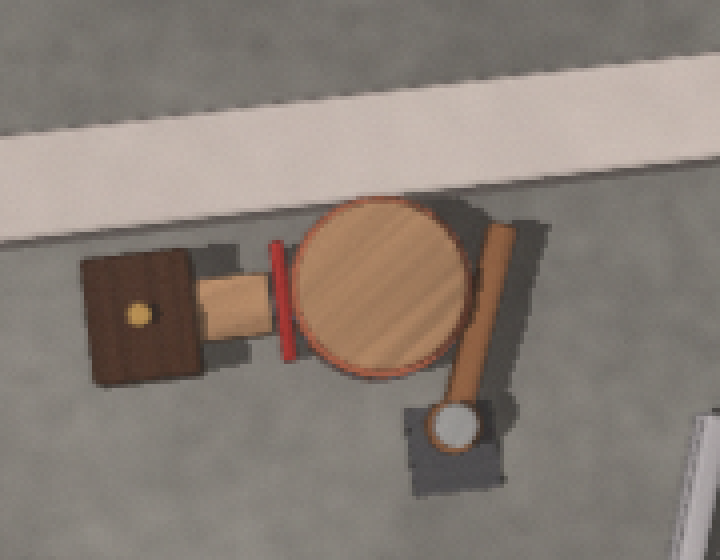

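The crock (382,288) is snug between the pad (285,300), the kerb and the keeper arm (480,310), and the robot is clear. I'm handing it in.

```bash
python3 -c "
from cell import ctrl
print(ctrl.finish_job())"
```

```text
the job is handed in; nothing more can be done
None
```

I handed the job in at about 22 s: the crock was pressed into the stop (about 9–11 N, estimated from wrist force and travel), and the keeper was swung in to about 1.6–1.7 rad; the last picture shows it bearing on the crock with the robot clear, but no verdict came back.

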